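# Heft the tea tins for the one with the lantern's batteries

## Task

The lantern's spare battery pack is in one of the three identical closed tea tins in the wooden rack, which makes that tin clearly the heaviest. Swing the brass keeper bar all the way back off the lids, then heft the tins in turn from the robot's left to its right, lifting each clear of the rack and standing it upright in its own well again gently, not dropped or tipped (the last may stay in the hand if it is the one). Finish while still holding the heaviest tin upright and still, more than 10 cm above the rack, with the other two standing in their wells and nothing else on the table disturbed.

Things in the scene. Friction and masses are not known exactly. Their poses are not given: they have to be found in the camera images.
- rack: Wooden tin rack fixed to the table: a board 90 mm (x) by 320 mm (y) and 26 mm high with three round wells in a row along its y axis, each 68 mm wide and 14 mm deep (well floor 12 mm above the table). A small cheek 12 mm thick at each end rises to 54 mm and carries the keeper's pivots. Origin: centre of its underside, on the table; x points away from the robot, y to the robot's left, z up; turned about z by up to 0.4 rad either way.
- keeper (a joint): Angle of the brass keeper bar, a U-shaped bail hinged on the rack's two end cheeks about the rack's y axis. 0 rad: upright, its bar passing over the middle of the three lids and locking the tins in; it grows as the bar swings away from the robot (towards the rack's +x) and down; stop at 1.6 rad, lying beyond the rack's far side. Starts between 0 and 0.25. A stiff hinge: it stays where it is left; about 1.2 N at the bar (up to 2 N) moves it.
- keeper_bar (a point): Middle of the keeper's bar, on its centre line: a round brass bar 8 mm thick and 336 mm long, along the rack's y axis, 84 mm from the hinge axis; when upright its centre is 116 mm above the table, its underside 10 mm above the lids.
- keeper_hinge (a point): Point on the keeper's hinge axis half-way between its pivots, 32 mm above the rack's underside; the axis runs along the rack's y.
- tin_left_center (a point): Centre (half-way up) of the closed plain steel tea tin at the robot's left end of the row (rack +y) at the start: round, 60 mm wide, 90 mm high, flat lid; stands in its well with its top 102 mm above the table, 40 mm free between neighbours. z up. Empty it weighs 85 g; what is inside it is not seen; the heaviest of the three weighs 350 to 410 g, the other two under 160 g each, and any of the three can be the heaviest.
- tin_middle_center (a point): Centre (half-way up) of the closed plain steel tea tin at the middle of the row at the start: round, 60 mm wide, 90 mm high, flat lid; stands in its well with its top 102 mm above the table, 40 mm free between neighbours. z up. Empty it weighs 85 g; what is inside it is not seen; the heaviest of the three weighs 350 to 410 g, the other two under 160 g each, and any of the three can be the heaviest.
- tin_right_center (a point): Centre (half-way up) of the closed plain steel tea tin at the robot's right end of the row (rack -y) at the start: round, 60 mm wide, 90 mm high, flat lid; stands in its well with its top 102 mm above the table, 40 mm free between neighbours. z up. Empty it weighs 85 g; what is inside it is not seen; the heaviest of the three weighs 350 to 410 g, the other two under 160 g each, and any of the three can be the heaviest.
- well_left (a point): Centre of the floor of the well at the robot's left end of the row (rack +y), 12 mm above the table; wells are 100 mm apart, centre to centre.
- well_middle (a point): Centre of the floor of the well at the middle of the row, 12 mm above the table; wells are 100 mm apart, centre to centre.
- well_right (a point): Centre of the floor of the well at the robot's right end of the row (rack -y), 12 mm above the table; wells are 100 mm apart, centre to centre.
- lantern: Bystander: small grey battery lantern with a clear globe, 100 mm wide, 198 mm high to its bail. Origin: centre of its underside.
- candy_bowl: Bystander: round cut-glass candy bowl with its cap on, 127 mm wide, 105 mm high. Origin: centre of its underside.
- ashtray: Bystander: round green ceramic ashtray, 112 mm wide, 30 mm high. Origin: centre of its underside.
- spinning_top: Bystander: wooden spinning top standing on its flat crown with the point up, 58 mm wide, 67 mm high. Origin: centre of its underside.
Mind the look-alikes: they are no part of the job. What is shaped like the part that bears tin_right_center but green or red is not meant.

How it is judged:
On the way, in this order (a step that is already met when the one before it is completed fails the run):
1. the keeper bar is swung back (value of joint keeper above 1.3 rad), for 0.2 s.
2. the left tin is lifted clear of the rack in the fingers (z of tin_left_center in the frame of rack above 0.073 m and contact force between tin_left and the fingers above 0.5 N and contact force between tin_left and rack below 0.05 N), for 0.2 s.
3. the middle tin is lifted clear of the rack in the fingers (z of tin_middle_center in the frame of rack above 0.073 m and contact force between tin_middle and the fingers above 0.5 N and contact force between tin_middle and rack below 0.05 N), for 0.2 s.
4. the right tin is lifted clear of the rack in the fingers (z of tin_right_center in the frame of rack above 0.073 m and contact force between tin_right and the fingers above 0.5 N and contact force between tin_right and rack below 0.05 N), for 0.2 s.
At the end, for the whole second after the job is handed in: The heaviest tin is held by the fingers alone, over 0.10 m above the rack, within 0.3 rad of upright, still; the other two (each pressing under 2.4 N on the rack) stand free within 7 mm of their own wells' centres; keeper open beyond 1.3 rad; bystanders within 20 mm of their starts (((z of tin_left_center in the frame of rack above 0.17 m and angle between tin_left_center's own z axis and vertical below 0.3 rad and contact force between tin_left and the fingers above 1 N and contact force between tin_left and rack below 0.05 N and linear speed of tin_left below 0.03 m/s and contact force between tin_left and tin_middle below 0.05 N and contact force between tin_left and tin_right below 0.05 N and (horizontal distance between tin_middle_center and well_middle below 0.007 m and z of tin_middle_center in the frame of rack below 0.062 m and angle between tin_middle_center's own z axis and vertical below 0.1 rad and contact force between tin_middle and rack between 0.4 and 2.4 N and contact force between tin_middle and the fingers below 0.1 N and linear speed of tin_middle below 0.02 m/s) and (horizontal distance between tin_right_center and well_right below 0.007 m and z of tin_right_center in the frame of rack below 0.062 m and angle between tin_right_center's own z axis and vertical below 0.1 rad and contact force between tin_right and rack between 0.4 and 2.4 N and contact force between tin_right and the fingers below 0.1 N and linear speed of tin_right below 0.02 m/s)) or (z of tin_middle_center in the frame of rack above 0.17 m and angle between tin_middle_center's own z axis and vertical below 0.3 rad and contact force between tin_middle and the fingers above 1 N and contact force between tin_middle and rack below 0.05 N and linear speed of tin_middle below 0.03 m/s and contact force between tin_middle and tin_left below 0.05 N and contact force between tin_middle and tin_right below 0.05 N and (horizontal distance between tin_left_center and well_left below 0.007 m and z of tin_left_center in the frame of rack below 0.062 m and angle between tin_left_center's own z axis and vertical below 0.1 rad and contact force between tin_left and rack between 0.4 and 2.4 N and contact force between tin_left and the fingers below 0.1 N and linear speed of tin_left below 0.02 m/s) and (horizontal distance between tin_right_center and well_right below 0.007 m and z of tin_right_center in the frame of rack below 0.062 m and angle between tin_right_center's own z axis and vertical below 0.1 rad and contact force between tin_right and rack between 0.4 and 2.4 N and contact force between tin_right and the fingers below 0.1 N and linear speed of tin_right below 0.02 m/s)) or (z of tin_right_center in the frame of rack above 0.17 m and angle between tin_right_center's own z axis and vertical below 0.3 rad and contact force between tin_right and the fingers above 1 N and contact force between tin_right and rack below 0.05 N and linear speed of tin_right below 0.03 m/s and contact force between tin_right and tin_left below 0.05 N and contact force between tin_right and tin_middle below 0.05 N and (horizontal distance between tin_left_center and well_left below 0.007 m and z of tin_left_center in the frame of rack below 0.062 m and angle between tin_left_center's own z axis and vertical below 0.1 rad and contact force between tin_left and rack between 0.4 and 2.4 N and contact force between tin_left and the fingers below 0.1 N and linear speed of tin_left below 0.02 m/s) and (horizontal distance between tin_middle_center and well_middle below 0.007 m and z of tin_middle_center in the frame of rack below 0.062 m and angle between tin_middle_center's own z axis and vertical below 0.1 rad and contact force between tin_middle and rack between 0.4 and 2.4 N and contact force between tin_middle and the fingers below 0.1 N and linear speed of tin_middle below 0.02 m/s))) and value of joint keeper above 1.3 rad and distance of each of lantern, candy_bowl, ashtray, spinning_top from where it was at the start of the episode below 0.02 m); the arm keeps its last pose, push and grip.
It fails at once if a tin is tipped by more than 0.6 rad (angle between any of tin_left_center, tin_middle_center, tin_right_center's own z axis and vertical above 0.6 rad).
It fails at once if a tin is dropped or flung (faster than 0.7 m/s) (linear speed of any of tin_left, tin_middle, tin_right above 0.7 m/s).
It fails at once if the lantern, candy bowl, ashtray or spinning top is moved by more than 20 mm (distance of any of lantern, candy_bowl, ashtray, spinning_top from where it was at the start of the episode above 0.02 m).
It also fails if it takes over 67 s, if anything falls off the work surface, if the arm or the gripper's body presses on something with over 40 N, if the wrist force passes 120 N, or if a joint passes its speed limit or range.

## Robot

A 7-joint arm with a two-finger parallel gripper is mounted at the origin on the work surface. World frame = base frame: x ahead of the robot, y to its left, z up, the work surface at z = 0. Lengths are in m, angles in rad, forces in N, time in s.
With the tool pointing down it reaches from about 0.4 to 0.85 m from the base axis. Payload 10.4 kg.
Tool frame: the origin (TCP) lies on the centre line of the jaws, within the pads' length; the fingertips stand 11 mm ahead of it and the grasp point (between the pads) lies 8 mm behind it (manip.finger_overhang is the distance from the TCP to the fingertips, in m); z points along the fingers, y is the line along which they close (so a half turn about z gives the same grasp; the last joint's range is limited). The gripper opens to 85 mm and grips with 20 to 120 N. Pads are 22 mm wide; open, the fingers measure 114 mm over their backs; the gripper's body (76 mm by 85 mm) begins 54 mm behind the grasp point. The pads swing forward as they close: fully open they stand 13 mm farther back than shut.
Start: joints at [-0.023, 0.332, -0.065, 1.46, 0.022, 1.35, -0.088], TCP at [0.625, 0, 0.242] pointing down, gripper open.
Joint ranges: [-2.6, 2.6], [-0.5, 2.12], [-1.47, 1.34], [0.16, 2.42], [-1.27, 4.41], [0.06, 2.06], [-2.6, 2.6]. Speed limits (rad/s): [2.22, 2.22, 2.79, 2.79, 3.14, 3.14, 3.14].

## Interface

Orientations are given as a unit quaternion [x, y, z, w].
In Python, from workcell import manip, imaging, workorder gives the robot as it stands.
- The arm moves only by the tool jog_arm, never from a script. Its argument "deltas" is a list of rows, each an object with "gripper": the opening, from 0 (shut) to 1 (fully open); "offset": the shift along the tool's x, y, z in m, a list of three; "rotation": the turn, a rotation vector about the tool's x, y, z in degrees, a list of three. In form: [{"gripper": gripper, "offset": [tx, ty, tz], "rotation": [ax, ay, az]}, ...]. A call has 1 to 20 rows; each row shifts and turns the commanded pose from where the row before left it, along the tool's axes as they then stand; what a row does not reach is not made up. A row lasts 1/10 s, in which the tool goes at most 50 mm and 8.59 degrees, less where a joint would pass 70% of its speed; a pose out of reach is approached as far as the arm can. A call with a gripper value outside its range is refused whole. The fingers move at their own pace and stop on an object; "newtons" is the grip in N (left out, the last holds). Time passes only in rows, so rows that do not move let the fingers close. It gives the time, the measured TCP pose, the force, the opening and the grip force at its end, in the units of the state.
- manip.get_obs(): the state, without advancing time (a new reading comes with each control period).
- imaging.camera(name): name is "scene" or "side" or "wrist"; returns the picture (384x512x3 uint8, blue, green, red); there is no depth.
- imaging.camera_model(name): a dict with "camera_matrix" (3x3 intrinsics, pixels), "world_to_cam" (4x4, takes a point from world to camera coordinates); the wrist camera has in their place "hand_eye" (4x4, takes a point from camera to tool coordinates, whose origin is the TCP and whose axes are the flange's). Camera axes: x right, y up, looking along -z (the intrinsics and any distortion apply to the point x, -y, -z); pixel columns grow to the right and rows downward; lengths in m; the calibration is good to about 2 mm. A picture is of the moment at which its call begins: read the wrist's pose just before it. camera_model takes no time and is no camera call.
- workorder.hand_in(): hands the job in; it is judged then, once.
The state is a dict: "clock": time; "joint_pos": joint angles; "joint_velocities": joint speeds; "tau": joint torques, N m; "position": TCP position; "ee_rot": TCP orientation; "ft_force": force on the tool from outside, world axes, zero at the start; "torque": the same for the moment, N m; "grip_width": opening from 0.0 (shut) to 1.0 (fully open); "grasp_force": force on a finger pad.
Only numpy, scipy, OpenCV 4.12 (cv2) and the standard library are available. Lean on these libraries where they do the work, as an engineer would, in place of code of your own. Each camera call takes 0.05 s, during which the arm holds its last target. There are 200 camera calls.

## Working session

There is one attempt and no reset: what is moved stays moved. The work goes in short steps, Python scripts to look and compute and a tool call to move; the robot and the scene stay as the last step left them, time stands still between calls to the robot, and variables do not carry over. Pictures are saved under pics/ and viewed, at most 11 in all, crops included, and the job is handed in when it is done.

Besides the shell and the picture viewer there is one more tool, called after "Emit:" as name([rows], argument=value, ...), one row to a line, values as JSON. jog_arm: Moves the arm, as the interface text tells. Its arguments: {"type":"object","properties":{"deltas":{"type":"array","items":{"type":"object","properties":{"gripper":{"type":"number"},"offset":{"type":"array","items":{"type":"number"}},"rotation":{"type":"array","items":{"type":"number"}}}}},"newtons":{"type":"number"}},"required":["deltas"]}

```bash
ls; mkdir -p pics; python3 - <<'E'
from workcell import manip, imaging
import cv2,numpy as np
o=manip.get_obs();print({k:np.round(v,3).tolist() for k,v in o.items()},manip.finger_overhang)
a=imaging.camera("scene");b=imaging.camera("side")
cv2.imwrite("pics/scene.png",a);cv2.imwrite("pics/side.png",b)
for n in("scene","side","wrist"):
  print(n,{k:np.round(v,4).tolist() if not isinstance(v,str) else v for k,v in imaging.camera_model(n).items()})
E
```

```text
pics
{'clock': 0.0, 'joint_pos': [-0.023, 0.333, -0.065, 1.461, 0.022, 1.35, -0.088], 'joint_velocities': [-0.001, -0.001, -0.001, 0.001, 0.001, -0.002, 0.0], 'tau': [0.0, -62.545, 0.05, -39.161, 0.016, 0.01, -0.0], 'position': [0.625, 0.0, 0.242], 'ee_rot': [0.707, 0.707, -0.001, -0.0], 'ft_force': [-0.346, -0.269, 0.023], 'torque': [-0.0, 0.018, -0.004], 'grasp_force': 0.0, 'grip_width': 0.998} 0.011
scene {'camera_matrix': [[358.2698, 0.0, 254.4837], [0.0, 358.2698, 190.7268], [0.0, 0.0, 1.0]], 'world_to_cam': [[0.1795, 0.9836, 0.0188, -0.0752], [-0.6627, 0.1067, 0.7413, 0.2299], [0.7271, -0.1455, 0.6709, -1.395], [0.0, 0.0, 0.0, 1.0]]}
side {'camera_matrix': [[347.7976, 0.0, 262.7019], [0.0, 347.7976, 193.3349], [0.0, 0.0, 1.0]], 'world_to_cam': [[0.9994, -0.0305, 0.0176, -0.4637], [0.0032, 0.5762, 0.8173, -0.0719], [-0.035, -0.8167, 0.576, -0.9707], [0.0, 0.0, 0.0, 1.0]]}
wrist {'camera_matrix': [[340.3359, 0.0, 253.2269], [0.0, 340.3359, 193.1016], [0.0, 0.0, 1.0]], 'hand_eye': [[-0.0004, 0.9575, 0.2885, 0.0735], [1.0, 0.0009, -0.0016, 0.0001], [-0.0018, 0.2885, -0.9575, -0.1305], [0.0, 0.0, 0.0, 1.0]]}
```

View pics/scene.png

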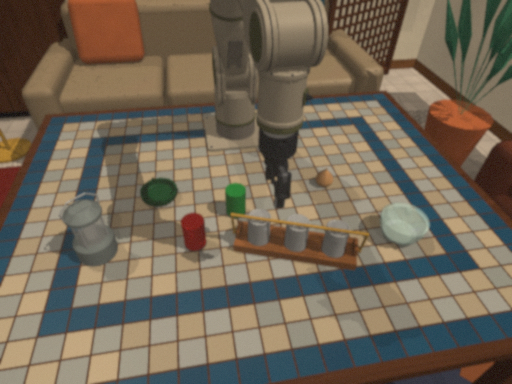

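View pics/side.png

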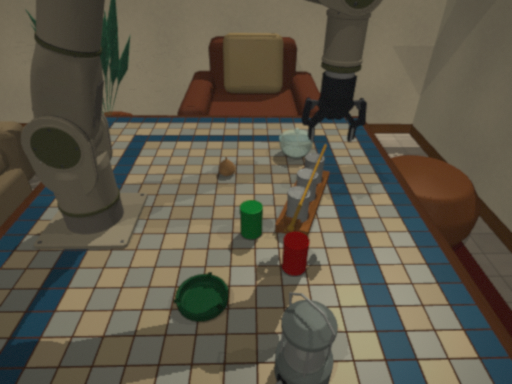

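The scene view is from the far side, so the robot's left is image right. The steel tins in the rack are at (258,228), (296,234) and (335,240). The look-alikes, green (235,198) and red (193,232), stand outside the rack. Only the three plain steel tins under the yellow bar fit, so I'll check them in one enlarged crop.

```bash
python3 - <<'E'
import cv2,numpy as np
a=cv2.imread("pics/scene.png")[195:280,220:380];b=cv2.imread("pics/side.png")[135:245,260:345]
A=cv2.resize(a,(800,425),interpolation=cv2.INTER_CUBIC)
cv2.imwrite("pics/crop.png",A)
cv2.imwrite("pics/crop2.png",cv2.resize(b,(425,550),interpolation=cv2.INTER_CUBIC))
E
```

```text
(no output)
```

View pics/crop.png

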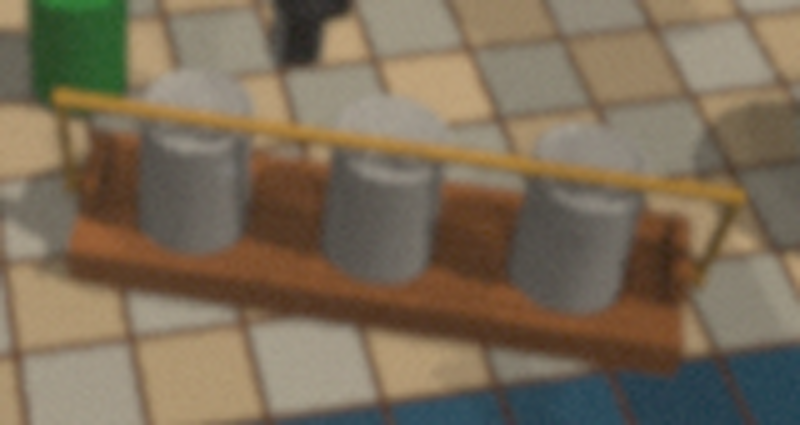

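View pics/crop2.png

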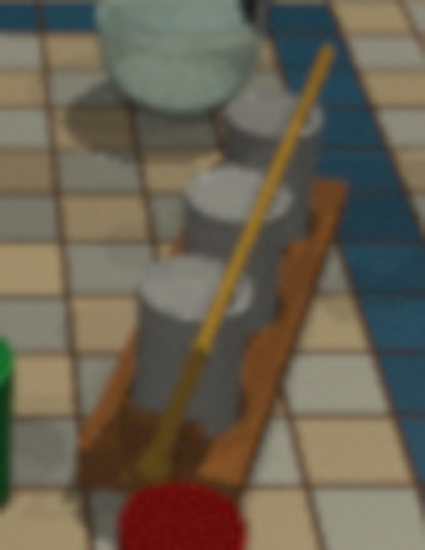

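The crops confirm three plain steel tins under the brass bar. The bar ends are at about (231,214) and (368,235) in scene, and (300,205) and (326,145) in side. I'll cast the rays now.

```bash
cat > h.py <<'E'
import numpy as np, cv2
from workcell import manip, imaging
from scipy.spatial.transform import Rotation as R
def ray(name,uv,o=None):
    m=imaging.camera_model(name);K=np.array(m["camera_matrix"])
    if "hand_eye" in m:
        T=np.eye(4);T[:3,:3]=R.from_quat(o["ee_rot"]).as_matrix();T[:3,3]=o["position"];C=T@np.array(m["hand_eye"])
    else: C=np.linalg.inv(m["world_to_cam"])
    d=np.linalg.inv(K)@[uv[0],uv[1],1];d=C[:3,:3]@(d*[1,-1,-1])
    return C[:3,3],d/np.linalg.norm(d)
def plane(name,uv,z,o=None):
    c,d=ray(name,uv,o);return c+d*(z-c[2])/d[2]
def tri(a,b):
    (c,d),(e,f)=a,b
    s=np.linalg.lstsq(np.c_[d,-f],e-c,rcond=None)[0]
    p,q=c+d*s[0],e+f*s[1];return (p+q)/2,np.linalg.norm(p-q)
E
python3 - <<'E'
from h import *
np.set_printoptions(precision=4,suppress=True)
print("barR",tri(ray("scene",(231.3,214)),ray("side",(300.3,205))));print("barL",tri(ray("scene",(368,234.6)),ray("side",(326,145))))
for s,d in [((259.4,216.5),(299,192.6)),((297.5,221.7),(307.6,174)),((337,227),(314.8,157.6))]:
  print(tri(ray("scene",s),ray("side",d)),plane("scene",s,.102),plane("side",d,.102))
for p in [(234,250),(356,269.4)]: print("edge",plane("scene",p,0))
print(plane("scene",(235,187),.09),plane("scene",(193,218),.09),plane("scene",(324,186),0), plane("scene",(403,240),0))
E
```

```text
barR (array([ 0.5508, -0.0866,  0.1134]), np.float64(0.0031979693772514364))
barL (array([0.6719, 0.2295, 0.114 ]), np.float64(0.0013182319589328062))
(array([ 0.5574, -0.0148,  0.0996]), np.float64(0.002061083377779507)) [ 0.5584 -0.0146  0.102 ] [ 0.5572 -0.0197  0.102 ]
(array([0.5924, 0.0766, 0.1008]), np.float64(0.0028270742715136607)) [0.5919 0.0773 0.102 ] [0.5925 0.0725 0.102 ]
(array([0.6273, 0.169 , 0.1024]), np.float64(0.0026192699147830584)) [0.6255 0.1703 0.102 ] [0.6278 0.1675 0.102 ]
edge [ 0.5743 -0.0844  0.    ]
edge [0.6888 0.2175 0.    ]
[ 0.4222 -0.0586  0.09  ] [ 0.5247 -0.1826  0.09  ] [0.3625 0.2404 0.    ] [0.6173 0.3863 0.    ]
```

Rack centre is about (0.592, 0.0765) and yaw about -0.363. The bar gives a keeper angle of about 0.235, which fits its height of 0.114. Now I'll align with the rack and close the fingers behind the bar, in the left–middle gap.

Emit:
jog_arm([
  {"gripper":0,"offset":[0,0,0],"rotation":[0,0,7]},
  {"gripper":0,"offset":[0,0,0],"rotation":[0,0,7]},
  {"gripper":0,"offset":[0,0,0],"rotation":[0,0,6.8]},
  {"gripper":0,"offset":[0.0275,-0.023,0],"rotation":[0,0,0]},
  {"gripper":0,"offset":[0.0275,-0.023,0],"rotation":[0,0,0]},
  {"gripper":0,"offset":[0.0275,-0.023,0],"rotation":[0,0,0]},
  {"gripper":0,"offset":[0.0275,-0.023,0],"rotation":[0,0,0]},
  {"gripper":0,"offset":[0,0,0.03],"rotation":[0,0,0]},
  {"gripper":0,"offset":[0,0,0.03],"rotation":[0,0,0]},
  {"gripper":0,"offset":[0,0,0.03],"rotation":[0,0,0]},
  {"gripper":0,"offset":[0,0,0],"rotation":[0,0,0]},
  {"gripper":0,"offset":[0,0,0],"rotation":[0,0,0]},
], newtons=30)

```text
clock: 1.3
position: [0.578, 0.1355, 0.1527]
ee_rot: [0.823, 0.568, -0.0, -0.0]
ft_force: [0.2, -0.6, 1.3]
grip_width: 0.001
grasp_force: 0.0
```

```bash
cat >> h.py <<'E'
C=np.array([.592,.0765]);TH=-.363
EX=np.array([np.cos(TH),np.sin(TH)]);EY=np.array([-EX[1],EX[0]])
def rack(p): d=np.array(p[:2])-C;return np.round([d@EX,d@EY,p[2]],4)
def st():
    o=manip.get_obs();print(round(o["clock"],2),"rack",rack(o["position"]),"F",np.round(o["ft_force"],2),"w",o["grip_width"],"g",o["grasp_force"],"yaw",R.from_quat(o["ee_rot"]).as_matrix()[:,:].round(3).tolist());return o
E
python3 - <<'E'
from h import *
o=st();cv2.imwrite("pics/w1.png",imaging.camera("wrist"))
E
```

```text
1.3 rack [-0.034   0.0502  0.1527] F [ 0.15 -0.57  1.26] w 0.0014171034577988766 g 0.0 yaw [[0.355, 0.935, -0.001], [0.935, -0.355, -0.0], [-0.0, -0.001, -1.0]]
```

View pics/w1.png

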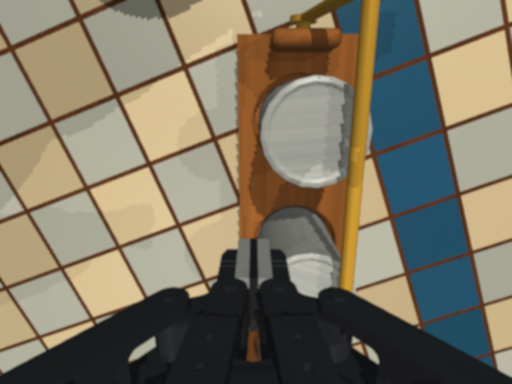

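The wrist view shows the left lid centred at about (316,131), with the bar running along x≈350–370 to the right (rack +x). The fingers are over the near side of the gap. I'll check the lid position in rack coordinates.

```bash
python3 - <<'E'
from h import *
o=manip.get_obs()
print("lid",rack(plane("wrist",(315.5,131),.102,o)))
for uv in [(372,0),(349,290)]: print("bar",rack(plane("wrist",uv,.114,o)))
print("board near edge",[rack(plane("wrist",uv,.026,o)) for uv in[(238,35),(238,230)]],"cheek",rack(plane("wrist",(305,31),.054,o)))
E
```

```text
lid [1.000e-04 1.038e-01 1.020e-01]
bar [0.0201 0.163  0.114 ]
bar [0.0217 0.0151 0.114 ]
board near edge [array([-0.0433,  0.1615,  0.026 ]), array([-0.0453,  0.0151,  0.026 ])] cheek [-0.0008  0.1597  0.054 ]
```

Emit:
jog_arm([
  {"gripper":0,"offset":[0,0,0.016],"rotation":[0,0,0]},
  {"gripper":0,"offset":[0,0,0.016],"rotation":[0,0,0]},
  {"gripper":0,"offset":[0,0,0.015],"rotation":[0,0,0]},
  {"gripper":0,"offset":[0,0.01,0],"rotation":[0,0,0]},
  {"gripper":0,"offset":[0,0.01,0],"rotation":[0,0,0]},
  {"gripper":0,"offset":[0,0.01,0],"rotation":[0,0,0]},
  {"gripper":0,"offset":[0,0.01,0],"rotation":[0,0,0]},
  {"gripper":0,"offset":[0,0.01,0],"rotation":[0,0,0]},
  {"gripper":0,"offset":[0,0.01,0],"rotation":[0,0,0]},
  {"gripper":0,"offset":[0,0.006,0.009],"rotation":[0,0,0]},
  {"gripper":0,"offset":[0,0.006,0.009],"rotation":[0,0,0]},
  {"gripper":0,"offset":[0,0.006,0.009],"rotation":[0,0,0]},
  {"gripper":0,"offset":[0,0.006,0.009],"rotation":[0,0,0]},
  {"gripper":0,"offset":[0,0.006,0.009],"rotation":[0,0,0]},
  {"gripper":0,"offset":[0,0,0],"rotation":[0,0,0]},
  {"gripper":0,"offset":[0,0,0],"rotation":[0,0,0]},
])

```text
clock: 2.95
position: [0.6623, 0.1034, 0.0601]
ee_rot: [0.823, 0.568, -0.0, 0.0]
ft_force: [-0.5, 0.3, -0.8]
grip_width: 0.004
grasp_force: 0.0
```

```bash
python3 - <<'E'
from h import *
o=st();cv2.imwrite("pics/w2.png",imaging.camera("wrist"))
E
```

```text
2.95 rack [0.0561 0.0501 0.0601] F [-0.46  0.25 -0.77] w 0.003695183247438477 g 0.0 yaw [[0.355, 0.935, -0.0], [0.935, -0.355, -0.0], [-0.0, -0.0, -1.0]]
```

View pics/w2.png

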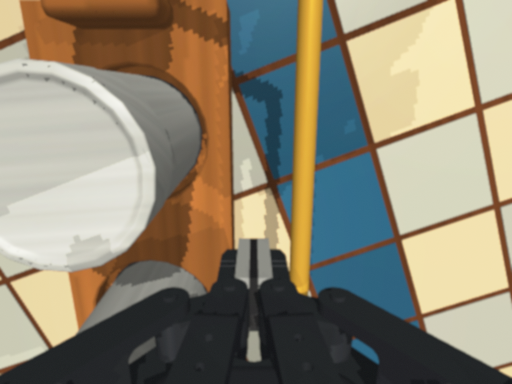

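The bar lies right beside the finger at (305,150), at about 1.1 rad. Next I'll go over it and press it down from above.

Emit:
jog_arm([
  {"gripper":0,"offset":[0,-0.004,0],"rotation":[0,0,0]},
  {"gripper":0,"offset":[0,0,-0.025],"rotation":[0,0,0]},
  {"gripper":0,"offset":[0,0,-0.025],"rotation":[0,0,0]},
  {"gripper":0,"offset":[0,0,0],"rotation":[0,0,0]},
  {"gripper":0,"offset":[0,0.014,0],"rotation":[0,0,0]},
  {"gripper":0,"offset":[0,0.014,0],"rotation":[0,0,0]},
  {"gripper":0,"offset":[0,0,0],"rotation":[0,0,0]},
  {"gripper":0,"offset":[0,0,0.01],"rotation":[0,0,0]},
  {"gripper":0,"offset":[0,0,0.01],"rotation":[0,0,0]},
  {"gripper":0,"offset":[0,0,0.01],"rotation":[0,0,0]},
  {"gripper":0,"offset":[0,0,0.01],"rotation":[0,0,0]},
  {"gripper":0,"offset":[0,0,0.01],"rotation":[0,0,0]},
  {"gripper":0,"offset":[0,0,0.01],"rotation":[0,0,0]},
  {"gripper":0,"offset":[0,0,0.002],"rotation":[0,0,0]},
  {"gripper":0,"offset":[0,0,0],"rotation":[0,0,0]},
  {"gripper":0,"offset":[0,0,0],"rotation":[0,0,0]},
])

```text
clock: 4.6
position: [0.6848, 0.0951, 0.0486]
ee_rot: [0.823, 0.568, 0.0, 0.0]
ft_force: [-0.1, 0.6, 0.1]
grip_width: 0.003
grasp_force: 0.0
```

```bash
python3 - <<'E'
from h import *
o=st()
E
```

```text
4.6 rack [0.0801 0.0504 0.0486] F [-0.12  0.57  0.05] w 0.003012159351213685 g 0.0 yaw [[0.355, 0.935, 0.0], [0.935, -0.355, 0.0], [0.0, 0.0, -1.0]]
```

Emit:
jog_arm([
  {"gripper":0,"offset":[0,0,-0.03],"rotation":[0,0,0]},
  {"gripper":0,"offset":[0,0,-0.03],"rotation":[0,0,0]},
  {"gripper":0,"offset":[0,0,-0.03],"rotation":[0,0,0]},
  {"gripper":0.5,"offset":[0,0,-0.03],"rotation":[0,0,0]},
  {"gripper":1,"offset":[0.0165,-0.0265,-0.02],"rotation":[0,0,0]},
  {"gripper":1,"offset":[0.0165,-0.0265,0],"rotation":[0,0,0]},
  {"gripper":1,"offset":[0.0165,-0.0265,0],"rotation":[0,0,0]},
  {"gripper":1,"offset":[0,0,0],"rotation":[0,0,0]},
  {"gripper":1,"offset":[0,0,0],"rotation":[0,0,0]},
  {"gripper":1,"offset":[0,0,0],"rotation":[0,0,0]},
])

```text
clock: 5.6
position: [0.6285, 0.1684, 0.1886]
ee_rot: [0.824, 0.567, 0.0, 0.0]
ft_force: [1.0, -0.1, -0.2]
grip_width: 0.999
grasp_force: 0.0
```

```bash
python3 - <<'E'
from h import *
o=st();w=imaging.camera("wrist");cv2.imwrite("pics/w3.png",w);s=imaging.camera("side");
cv2.imwrite("pics/w3b.png",np.hstack([cv2.resize(w,(480,360)),cv2.resize(s[120:250,250:360],(305,360))]))
E
```

```text
5.6 rack [0.0015 0.0989 0.1886] F [ 0.97 -0.11 -0.18] w 0.9990608783338233 g 0.0 yaw [[0.356, 0.934, 0.001], [0.934, -0.356, -0.001], [-0.0, 0.001, -1.0]]
```

View pics/w3b.png

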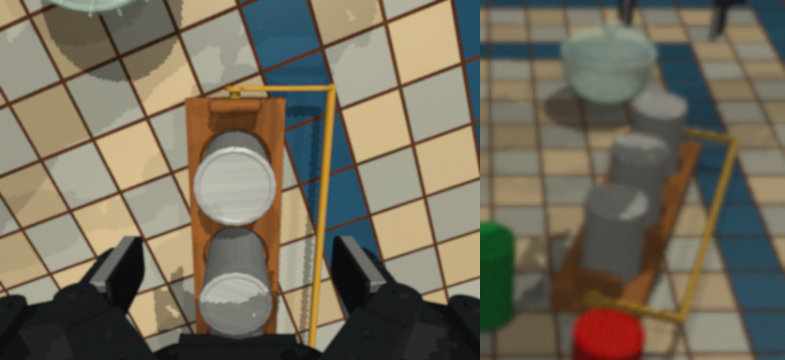

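The keeper lies down beyond the rack, with its corner at scaled pixel (333,88). The lids are at (235,186) and (236,303). Quick numeric check of both:

```bash
python3 - <<'E'
from h import *
o=manip.get_obs();k=512/480
for n,uv,z in [("lidL",(235,186),.102),("lidM",(236,303),.102),("barend",(333,88),.037),("bar",(315,330),.037)]:
  print(n,rack(plane("wrist",(uv[0]*k,uv[1]*k),z,o)))
E
```

```text
lidL [0.0004 0.1033 0.102 ]
lidM [0.0007 0.0049 0.102 ]
barend [0.0835 0.1697 0.037 ]
bar [ 0.0851 -0.0798  0.037 ]
```

Emit:
jog_arm([
  {"gripper":1,"offset":[0.0035,-0.001,0.0236],"rotation":[0,0,0]},
  {"gripper":1,"offset":[0,0,0.025],"rotation":[0,0,0]},
  {"gripper":1,"offset":[0,0,0.025],"rotation":[0,0,0]},
  {"gripper":1,"offset":[0,0,0.025],"rotation":[0,0,0]},
  {"gripper":1,"offset":[0,0,0.025],"rotation":[0,0,0]},
  {"gripper":1,"offset":[0,0,0],"rotation":[0,0,0]},
  {"gripper":1,"offset":[0,0,0],"rotation":[0,0,0]},
  {"gripper":0.8,"offset":[0,0,0],"rotation":[0,0,0]},
  {"gripper":0.7,"offset":[0,0,0],"rotation":[0,0,0]},
  {"gripper":0.6,"offset":[0,0,0],"rotation":[0,0,0]},
  {"gripper":0.5,"offset":[0,0,0],"rotation":[0,0,0]},
  {"gripper":0.4,"offset":[0,0,0],"rotation":[0,0,0]},
  {"gripper":0.4,"offset":[0,0,0],"rotation":[0,0,0]},
  {"gripper":0.4,"offset":[0,0,0],"rotation":[0,0,0]},
], newtons=40)

```text
clock: 7.1
position: [0.6291, 0.1735, 0.0667]
ee_rot: [0.823, 0.568, 0.001, 0.0]
ft_force: [-2.5, -1.9, 5.1]
grip_width: 0.69
grasp_force: 42.6
```

```bash
python3 - <<'E'
from h import *
o=st();print(np.round(o["tau"],3))
E
```

```text
7.1 rack [0.0002 0.1038 0.0667] F [-2.52 -1.89  5.12] w 0.6902787165722949 g 42.616185285151005 yaw [[0.355, 0.935, 0.002], [0.935, -0.355, 0.001], [0.002, 0.002, -1.0]]
[-2.1000e-02 -6.7505e+01 -4.7500e-01 -3.3353e+01  4.9000e-02 -6.1500e-01
  4.0000e-02]
```

Gripped. I'll lift 40 mm and hold.

Emit:
jog_arm([
  {"gripper":0.4,"offset":[0,0,-0.005],"rotation":[0,0,0]},
  {"gripper":0.4,"offset":[0,0,-0.007],"rotation":[0,0,0]},
  {"gripper":0.4,"offset":[0,0,-0.01],"rotation":[0,0,0]},
  {"gripper":0.4,"offset":[0,0,-0.01],"rotation":[0,0,0]},
  {"gripper":0.4,"offset":[0,0,-0.008],"rotation":[0,0,0]},
  {"gripper":0.4,"offset":[0,0,0],"rotation":[0,0,0]},
  {"gripper":0.4,"offset":[0,0,0],"rotation":[0,0,0]},
  {"gripper":0.4,"offset":[0,0,0],"rotation":[0,0,0]},
  {"gripper":0.4,"offset":[0,0,0],"rotation":[0,0,0]},
  {"gripper":0.4,"offset":[0,0,0],"rotation":[0,0,0]},
  {"gripper":0.4,"offset":[0,0,0],"rotation":[0,0,0]},
  {"gripper":0.4,"offset":[0,0,0],"rotation":[0,0,0]},
])

```text
clock: 8.3
position: [0.6282, 0.1732, 0.1046]
ee_rot: [0.823, 0.568, -0.0, 0.0]
ft_force: [-0.8, -0.0, -1.5]
grip_width: 0.684
grasp_force: 43.1
```

```bash
cat >> h.py <<'E'
def weigh(n=12):
    f=[];t=[]
    for i in range(n):
        imaging.camera("side");o=manip.get_obs();f.append(o["ft_force"]);t.append(o["tau"])
    print("mean F",np.mean(f,0).round(2),"sd",np.std(f,0).round(2),"tau",np.mean(t,0).round(3))
E
python3 - <<'E'
from h import *
o=st();weigh()
E
```

```text
8.3 rack [-0.0005  0.1032  0.1046] F [-0.79 -0.01 -1.53] w 0.6843462875836 g 43.066341653466225 yaw [[0.355, 0.935, -0.0], [0.935, -0.355, -0.0], [-0.0, -0.0, -1.0]]
mean F [-0.01 -0.06 -0.95] sd [0.39 0.34 0.52] tau [-0.0000e+00 -7.0445e+01 -5.2300e-01 -3.6470e+01  1.7000e-02  4.0000e-03
 -0.0000e+00]
```

Left is about 1 N (~100 g), so it is light. Setting it back down.

Emit:
jog_arm([
  {"gripper":0.4,"offset":[0,0,0.008],"rotation":[0,0,0]},
  {"gripper":0.4,"offset":[0,0,0.01],"rotation":[0,0,0]},
  {"gripper":0.4,"offset":[0,0,0.008],"rotation":[0,0,0]},
  {"gripper":0.4,"offset":[0,0,0.006],"rotation":[0,0,0]},
  {"gripper":0.4,"offset":[0,0,0.003],"rotation":[0,0,0]},
  {"gripper":0.4,"offset":[0,0,0.002],"rotation":[0,0,0]},
  {"gripper":0.4,"offset":[0,0,0.001],"rotation":[0,0,0]},
  {"gripper":0.4,"offset":[0,0,0],"rotation":[0,0,0]},
  {"gripper":0.4,"offset":[0,0,0],"rotation":[0,0,0]},
  {"gripper":0.4,"offset":[0,0,0],"rotation":[0,0,0]},
])

```text
clock: 9.9
position: [0.6284, 0.1732, 0.067]
ee_rot: [0.823, 0.568, 0.0, 0.0]
ft_force: [0.2, 0.5, -1.4]
grip_width: 0.691
grasp_force: 43.1
```

```bash
python3 - <<'E'
from h import *
o=st();weigh(4)
E
```

```text
9.9 rack [-0.0003  0.1033  0.067 ] F [ 0.16  0.49 -1.37] w 0.6912140023360734 g 43.07027991861105 yaw [[0.355, 0.935, 0.001], [0.935, -0.355, 0.0], [0.0, 0.0, -1.0]]
mean F [-0.23  0.11 -0.82] sd [0.43 0.37 0.19] tau [-1.1000e-02 -7.1535e+01 -5.5500e-01 -3.5107e+01  9.0000e-03  5.0000e-03
  0.0000e+00]
```

Emit:
jog_arm([
  {"gripper":0.4,"offset":[0,0,0.0012],"rotation":[0,0,0]},
  {"gripper":0.4,"offset":[0,0,0],"rotation":[0,0,0]},
  {"gripper":0.72,"offset":[0,0,0],"rotation":[0,0,0]},
  {"gripper":0.78,"offset":[0,0,0],"rotation":[0,0,0]},
  {"gripper":0.85,"offset":[0,0,0],"rotation":[0,0,0]},
  {"gripper":1,"offset":[0,0,0],"rotation":[0,0,0]},
  {"gripper":1,"offset":[0,0,0],"rotation":[0,0,0]},
  {"gripper":1,"offset":[0,0,0],"rotation":[0,0,0]},
  {"gripper":1,"offset":[0,0,-0.02],"rotation":[0,0,0]},
  {"gripper":1,"offset":[0,0,-0.03],"rotation":[0,0,0]},
  {"gripper":1,"offset":[0,0,-0.03],"rotation":[0,0,0]},
  {"gripper":1,"offset":[0,0,-0.03],"rotation":[0,0,0]},
  {"gripper":1,"offset":[0,0,-0.012],"rotation":[0,0,0]},
  {"gripper":1,"offset":[0,0,0],"rotation":[0,0,0]},
  {"gripper":1,"offset":[0,0,0],"rotation":[0,0,0]},
])

```text
clock: 11.6
position: [0.6278, 0.173, 0.1862]
ee_rot: [0.823, 0.568, -0.001, -0.0]
ft_force: [0.9, -0.3, -0.7]
grip_width: 1.002
grasp_force: 0.0
```

```bash
python3 - <<'E'
from h import *
o=st();w=imaging.camera("wrist");cv2.imwrite("pics/w4.png",w)
E
```

```text
11.6 rack [-0.0008  0.1029  0.1862] F [ 0.91 -0.3  -0.73] w 1.0024964856040672 g 0.0 yaw [[0.355, 0.935, -0.001], [0.935, -0.355, -0.0], [-0.001, -0.001, -1.0]]
```

View pics/w4.png

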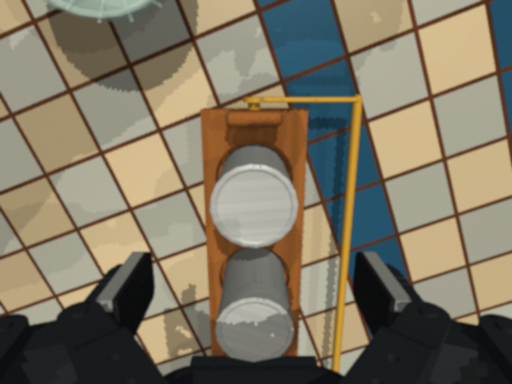

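The left tin stands upright in its well, lid at (253,205), with the keeper down. Now the middle tin.

Emit:
jog_arm([
  {"gripper":1,"offset":[-0.033,0.001,0],"rotation":[0,0,0]},
  {"gripper":1,"offset":[-0.033,0,0],"rotation":[0,0,0]},
  {"gripper":1,"offset":[-0.033,0,0],"rotation":[0,0,0]},
  {"gripper":1,"offset":[0,0,0.01],"rotation":[0,0,0]},
  {"gripper":1,"offset":[0,0,0.025],"rotation":[0,0,0]},
  {"gripper":1,"offset":[0,0,0.025],"rotation":[0,0,0]},
  {"gripper":1,"offset":[0,0,0.025],"rotation":[0,0,0]},
  {"gripper":1,"offset":[0,0,0.025],"rotation":[0,0,0]},
  {"gripper":1,"offset":[0,0,0.01],"rotation":[0,0,0]},
  {"gripper":1,"offset":[0,0,0],"rotation":[0,0,0]},
  {"gripper":1,"offset":[0,0,0],"rotation":[0,0,0]},
  {"gripper":0.8,"offset":[0,0,0],"rotation":[0,0,0]},
  {"gripper":0.7,"offset":[0,0,0],"rotation":[0,0,0]},
  {"gripper":0.6,"offset":[0,0,0],"rotation":[0,0,0]},
  {"gripper":0.5,"offset":[0,0,0],"rotation":[0,0,0]},
  {"gripper":0.4,"offset":[0,0,0],"rotation":[0,0,0]},
  {"gripper":0.4,"offset":[0,0,0],"rotation":[0,0,0]},
  {"gripper":0.4,"offset":[0,0,0],"rotation":[0,0,0]},
])

```text
clock: 13.45
position: [0.5943, 0.0806, 0.0687]
ee_rot: [0.823, 0.568, 0.001, 0.0]
ft_force: [-2.8, 1.5, 5.8]
grip_width: 0.669
grasp_force: 47.5
```

```bash
python3 - <<'E'
from h import *
o=st()
E
```

```text
13.45 rack [0.0007 0.0047 0.0687] F [-2.82  1.5   5.84] w 0.6689741929619899 g 47.486328072845936 yaw [[0.355, 0.935, 0.001], [0.935, -0.355, 0.0], [0.001, 0.001, -1.0]]
```

Emit:
jog_arm([
  {"gripper":0.4,"offset":[0,0,-0.005],"rotation":[0,0,0]},
  {"gripper":0.4,"offset":[0,0,-0.007],"rotation":[0,0,0]},
  {"gripper":0.4,"offset":[0,0,-0.01],"rotation":[0,0,0]},
  {"gripper":0.4,"offset":[0,0,-0.01],"rotation":[0,0,0]},
  {"gripper":0.4,"offset":[0,0,-0.008],"rotation":[0,0,0]},
  {"gripper":0.4,"offset":[0,0,0],"rotation":[0,0,0]},
  {"gripper":0.4,"offset":[0,0,0],"rotation":[0,0,0]},
  {"gripper":0.4,"offset":[0,0,0],"rotation":[0,0,0]},
  {"gripper":0.4,"offset":[0,0,0],"rotation":[0,0,0]},
  {"gripper":0.4,"offset":[0,0,0],"rotation":[0,0,0]},
  {"gripper":0.4,"offset":[0,0,0],"rotation":[0,0,0]},
  {"gripper":0.4,"offset":[0,0,0],"rotation":[0,0,0]},
])

```text
clock: 14.65
position: [0.594, 0.0803, 0.1074]
ee_rot: [0.823, 0.568, -0.0, -0.0]
ft_force: [-0.3, -0.4, -2.5]
grip_width: 0.67
grasp_force: 49.3
```

```bash
python3 - <<'E'
from h import *
o=st();weigh()
E
```

```text
14.65 rack [0.0005 0.0042 0.1074] F [-0.35 -0.42 -2.5 ] w 0.6698318698603177 g 49.29774295538664 yaw [[0.355, 0.935, -0.0], [0.935, -0.355, -0.0], [-0.0, -0.0, -1.0]]
mean F [ 0.11 -0.11 -3.65] sd [0.58 0.55 0.4 ] tau [-0.0000e+00 -6.4262e+01 -1.3000e-02 -3.6825e+01  2.4000e-02  9.0000e-03
  0.0000e+00]
```

Middle is about 3.65 N (~370 g), so it is the heavy one. I'll set it back; the right tin still has to be hefted.

Emit:
jog_arm([
  {"gripper":0.4,"offset":[0,0,0.008],"rotation":[0,0,0]},
  {"gripper":0.4,"offset":[0,0,0.01],"rotation":[0,0,0]},
  {"gripper":0.4,"offset":[0,0,0.008],"rotation":[0,0,0]},
  {"gripper":0.4,"offset":[0,0,0.006],"rotation":[0,0,0]},
  {"gripper":0.4,"offset":[0,0,0.003],"rotation":[0,0,0]},
  {"gripper":0.4,"offset":[0,0,0.002],"rotation":[0,0,0]},
  {"gripper":0.4,"offset":[0,0,0.001],"rotation":[0,0,0]},
  {"gripper":0.4,"offset":[0,0,0.001],"rotation":[0,0,0]},
  {"gripper":0.4,"offset":[0,0,0],"rotation":[0,0,0]},
  {"gripper":0.4,"offset":[0,0,0],"rotation":[0,0,0]},
])

```text
clock: 16.25
position: [0.5942, 0.0803, 0.0688]
ee_rot: [0.823, 0.568, 0.0, 0.0]
ft_force: [0.2, 0.7, -2.1]
grip_width: 0.667
grasp_force: 49.3
```

```bash
python3 - <<'E'
from h import *
o=st();weigh(4)
E
```

```text
16.25 rack [0.0007 0.0043 0.0688] F [ 0.19  0.7  -2.07] w 0.6669440827788848 g 49.30715222842991 yaw [[0.355, 0.935, 0.001], [0.935, -0.355, 0.0], [0.0, 0.001, -1.0]]
mean F [ 0.    0.37 -1.69] sd [0.6  0.31 0.58] tau [ 2.1000e-02 -6.4677e+01  2.0000e-02 -3.4603e+01  2.1000e-02  1.7000e-02
 -0.0000e+00]
```

Emit:
jog_arm([
  {"gripper":0.4,"offset":[0,0,0.0005],"rotation":[0,0,0]},
  {"gripper":0.4,"offset":[0,0,0],"rotation":[0,0,0]},
  {"gripper":0.72,"offset":[0,0,0],"rotation":[0,0,0]},
  {"gripper":0.78,"offset":[0,0,0],"rotation":[0,0,0]},
  {"gripper":0.85,"offset":[0,0,0],"rotation":[0,0,0]},
  {"gripper":1,"offset":[0,0,0],"rotation":[0,0,0]},
  {"gripper":1,"offset":[0,0,0],"rotation":[0,0,0]},
  {"gripper":1,"offset":[0,0,0],"rotation":[0,0,0]},
  {"gripper":1,"offset":[0,0,-0.02],"rotation":[0,0,0]},
  {"gripper":1,"offset":[0,0,-0.03],"rotation":[0,0,0]},
  {"gripper":1,"offset":[0,0,-0.03],"rotation":[0,0,0]},
  {"gripper":1,"offset":[0,0,-0.03],"rotation":[0,0,0]},
  {"gripper":1,"offset":[0,0,-0.009],"rotation":[0,0,0]},
  {"gripper":1,"offset":[-0.025,0,0],"rotation":[0,0,0]},
  {"gripper":1,"offset":[-0.025,0,0],"rotation":[0,0,0]},
  {"gripper":1,"offset":[-0.025,0,0],"rotation":[0,0,0]},
  {"gripper":1,"offset":[-0.025,0,0],"rotation":[0,0,0]},
  {"gripper":1,"offset":[0,0,0],"rotation":[0,0,0]},
  {"gripper":1,"offset":[0,0,0],"rotation":[0,0,0]},
])

```text
clock: 18.35
position: [0.5583, -0.0134, 0.1867]
ee_rot: [0.823, 0.567, -0.0, -0.0]
ft_force: [-0.5, 0.0, 0.8]
grip_width: 1.0
grasp_force: 0.0
```

```bash
python3 - <<'E'
from h import *
o=st();w=imaging.camera("wrist");cv2.imwrite("pics/w5.png",w)
E
```

```text
18.35 rack [ 0.0004 -0.096   0.1867] F [-0.53  0.04  0.8 ] w 0.9999775148652915 g 0.0 yaw [[0.356, 0.934, -0.0], [0.934, -0.356, 0.0], [0.0, -0.0, -1.0]]
```

View pics/w5.png

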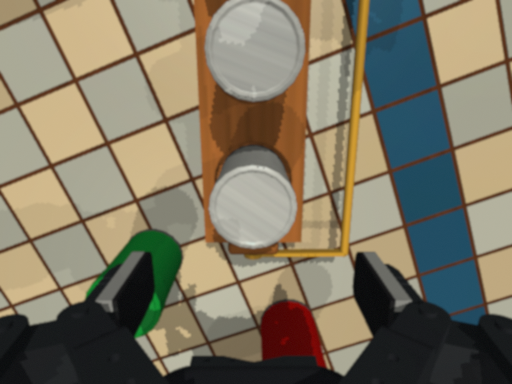

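The right lid is at (253,205), the same place relative to the gripper as the left one was. The middle tin stands at (255,48), and the green and red look-alikes are clear of the fingers. Going down to grasp.

Emit:
jog_arm([
  {"gripper":1,"offset":[0,0,0.01],"rotation":[0,0,0]},
  {"gripper":1,"offset":[0,0,0.025],"rotation":[0,0,0]},
  {"gripper":1,"offset":[0,0,0.025],"rotation":[0,0,0]},
  {"gripper":1,"offset":[0,0,0.025],"rotation":[0,0,0]},
  {"gripper":1,"offset":[0,0,0.025],"rotation":[0,0,0]},
  {"gripper":1,"offset":[0,0,0.01],"rotation":[0,0,0]},
  {"gripper":1,"offset":[0,0,0],"rotation":[0,0,0]},
  {"gripper":1,"offset":[0,0,0],"rotation":[0,0,0]},
  {"gripper":0.8,"offset":[0,0,0],"rotation":[0,0,0]},
  {"gripper":0.7,"offset":[0,0,0],"rotation":[0,0,0]},
  {"gripper":0.6,"offset":[0,0,0],"rotation":[0,0,0]},
  {"gripper":0.5,"offset":[0,0,0],"rotation":[0,0,0]},
  {"gripper":0.4,"offset":[0,0,0],"rotation":[0,0,0]},
  {"gripper":0.4,"offset":[0,0,0],"rotation":[0,0,0]},
  {"gripper":0.4,"offset":[0,0,0],"rotation":[0,0,0]},
])

```text
clock: 19.9
position: [0.5591, -0.013, 0.0685]
ee_rot: [0.823, 0.568, 0.001, 0.0]
ft_force: [-2.1, 0.2, 7.1]
grip_width: 0.689
grasp_force: 42.1
```

```bash
python3 - <<'E'
from h import *
o=st()
E
```

```text
19.9 rack [ 0.001  -0.0954  0.0685] F [-2.13  0.22  7.12] w 0.6893097688942111 g 42.142553217709064 yaw [[0.355, 0.935, 0.002], [0.935, -0.355, 0.0], [0.001, 0.002, -1.0]]
```

Emit:
jog_arm([
  {"gripper":0.4,"offset":[0,0,-0.005],"rotation":[0,0,0]},
  {"gripper":0.4,"offset":[0,0,-0.007],"rotation":[0,0,0]},
  {"gripper":0.4,"offset":[0,0,-0.01],"rotation":[0,0,0]},
  {"gripper":0.4,"offset":[0,0,-0.01],"rotation":[0,0,0]},
  {"gripper":0.4,"offset":[0,0,-0.008],"rotation":[0,0,0]},
  {"gripper":0.4,"offset":[0,0,0],"rotation":[0,0,0]},
  {"gripper":0.4,"offset":[0,0,0],"rotation":[0,0,0]},
  {"gripper":0.4,"offset":[0,0,0],"rotation":[0,0,0]},
  {"gripper":0.4,"offset":[0,0,0],"rotation":[0,0,0]},
  {"gripper":0.4,"offset":[0,0,0],"rotation":[0,0,0]},
  {"gripper":0.4,"offset":[0,0,0],"rotation":[0,0,0]},
  {"gripper":0.4,"offset":[0,0,0],"rotation":[0,0,0]},
])

```text
clock: 21.1
position: [0.5585, -0.0132, 0.1069]
ee_rot: [0.823, 0.568, -0.0, -0.0]
ft_force: [0.1, -0.1, -0.9]
grip_width: 0.692
grasp_force: 43.2
```

```bash
python3 - <<'E'
from h import *
o=st();weigh()
E
```

```text
21.1 rack [ 0.0005 -0.0958  0.1069] F [ 0.13 -0.09 -0.87] w 0.6916379738293646 g 43.239327147603035 yaw [[0.355, 0.935, -0.0], [0.935, -0.355, 0.0], [-0.0, -0.0, -1.0]]
mean F [-0.2  -0.15 -1.61] sd [0.57 0.64 0.51] tau [ 0.0000e+00 -5.6817e+01  5.4900e-01 -3.5291e+01  1.8000e-02  4.0000e-03
 -0.0000e+00]
```

Right is about 1.6 N, against 3.65 N for the middle, so the middle is clearly the heaviest. I'll put the right tin back, open and rise, then move over the middle.

Emit:
jog_arm([
  {"gripper":0.4,"offset":[0,0,0.008],"rotation":[0,0,0]},
  {"gripper":0.4,"offset":[0,0,0.01],"rotation":[0,0,0]},
  {"gripper":0.4,"offset":[0,0,0.008],"rotation":[0,0,0]},
  {"gripper":0.4,"offset":[0,0,0.006],"rotation":[0,0,0]},
  {"gripper":0.4,"offset":[0,0,0.003],"rotation":[0,0,0]},
  {"gripper":0.4,"offset":[0,0,0.002],"rotation":[0,0,0]},
  {"gripper":0.4,"offset":[0,0,0.001],"rotation":[0,0,0]},
  {"gripper":0.4,"offset":[0,0,0.001],"rotation":[0,0,0]},
  {"gripper":0.4,"offset":[0,0,0],"rotation":[0,0,0]},
  {"gripper":0.4,"offset":[0,0,0],"rotation":[0,0,0]},
])

```text
clock: 22.7
position: [0.5587, -0.0132, 0.0685]
ee_rot: [0.823, 0.568, 0.0, 0.0]
ft_force: [-2.9, -1.1, 3.7]
grip_width: 0.692
grasp_force: 43.5
```

```bash
python3 - <<'E'
from h import *
o=st();weigh(4)
E
```

```text
22.7 rack [ 0.0007 -0.0957  0.0685] F [-2.92 -1.08  3.69] w 0.6922030231781571 g 43.503333404660225 yaw [[0.355, 0.935, 0.001], [0.935, -0.355, 0.0], [0.0, 0.001, -1.0]]
mean F [-2.41  0.25  5.71] sd [0.59 0.19 0.86] tau [ 1.1800e-01 -5.5173e+01  7.7200e-01 -3.2525e+01  1.1800e-01 -8.5200e-01
  1.4000e-02]
```

Emit:
jog_arm([
  {"gripper":0.4,"offset":[0,0,0.0005],"rotation":[0,0,0]},
  {"gripper":0.4,"offset":[0,0,0],"rotation":[0,0,0]},
  {"gripper":0.72,"offset":[0,0,0],"rotation":[0,0,0]},
  {"gripper":0.78,"offset":[0,0,0],"rotation":[0,0,0]},
  {"gripper":0.85,"offset":[0,0,0],"rotation":[0,0,0]},
  {"gripper":1,"offset":[0,0,0],"rotation":[0,0,0]},
  {"gripper":1,"offset":[0,0,0],"rotation":[0,0,0]},
  {"gripper":1,"offset":[0,0,0],"rotation":[0,0,0]},
  {"gripper":1,"offset":[0,0,-0.02],"rotation":[0,0,0]},
  {"gripper":1,"offset":[0,0,-0.03],"rotation":[0,0,0]},
  {"gripper":1,"offset":[0,0,-0.03],"rotation":[0,0,0]},
  {"gripper":1,"offset":[0,0,-0.03],"rotation":[0,0,0]},
  {"gripper":1,"offset":[0,0,-0.009],"rotation":[0,0,0]},
  {"gripper":1,"offset":[0,0,0],"rotation":[0,0,0]},
  {"gripper":1,"offset":[0,0,0],"rotation":[0,0,0]},
])

```text
clock: 24.4
position: [0.558, -0.0133, 0.1854]
ee_rot: [0.823, 0.568, -0.001, -0.0]
ft_force: [0.4, 0.4, -0.5]
grip_width: 0.999
grasp_force: 0.0
```

```bash
python3 - <<'E'
from h import *
o=st();w=imaging.camera("wrist");cv2.imwrite("pics/w6.png",w)
E
```

```text
24.4 rack [ 1.000e-04 -9.600e-02  1.854e-01] F [ 0.36  0.4  -0.45] w 0.9991246414817992 g 0.0 yaw [[0.355, 0.935, -0.001], [0.935, -0.355, -0.0], [-0.001, -0.001, -1.0]]
```

View pics/w6.png

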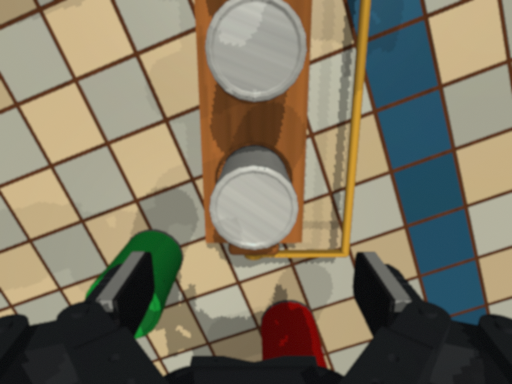

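The right tin stands in its well at (254,206). Now I'll re-grasp the middle tin.

Emit:
jog_arm([
  {"gripper":1,"offset":[0.033,0.0005,0],"rotation":[0,0,0]},
  {"gripper":1,"offset":[0.033,0,0],"rotation":[0,0,0]},
  {"gripper":1,"offset":[0.034,0,0],"rotation":[0,0,0]},
  {"gripper":1,"offset":[0,0,0.01],"rotation":[0,0,0]},
  {"gripper":1,"offset":[0,0,0.025],"rotation":[0,0,0]},
  {"gripper":1,"offset":[0,0,0.025],"rotation":[0,0,0]},
  {"gripper":1,"offset":[0,0,0.025],"rotation":[0,0,0]},
  {"gripper":1,"offset":[0,0,0.025],"rotation":[0,0,0]},
  {"gripper":1,"offset":[0,0,0.009],"rotation":[0,0,0]},
  {"gripper":1,"offset":[0,0,0],"rotation":[0,0,0]},
  {"gripper":1,"offset":[0,0,0],"rotation":[0,0,0]},
  {"gripper":0.8,"offset":[0,0,0],"rotation":[0,0,0]},
  {"gripper":0.7,"offset":[0,0,0],"rotation":[0,0,0]},
  {"gripper":0.6,"offset":[0,0,0],"rotation":[0,0,0]},
  {"gripper":0.5,"offset":[0,0,0],"rotation":[0,0,0]},
  {"gripper":0.4,"offset":[0,0,0],"rotation":[0,0,0]},
  {"gripper":0.4,"offset":[0,0,0],"rotation":[0,0,0]},
  {"gripper":0.4,"offset":[0,0,0],"rotation":[0,0,0]},
])

```text
clock: 26.25
position: [0.5949, 0.0803, 0.0688]
ee_rot: [0.823, 0.568, 0.001, 0.0]
ft_force: [-2.3, 1.0, 7.1]
grip_width: 0.664
grasp_force: 50.5
```

```bash
python3 - <<'E'
from h import *
o=st()
E
```

```text
26.25 rack [0.0014 0.0046 0.0688] F [-2.29  0.96  7.07] w 0.6636126737858136 g 50.50585571676493 yaw [[0.355, 0.935, 0.001], [0.935, -0.355, 0.0], [0.001, 0.001, -1.0]]
```

Emit:
jog_arm([
  {"gripper":0.4,"offset":[0,0,-0.005],"rotation":[0,0,0]},
  {"gripper":0.4,"offset":[0,0,-0.008],"rotation":[0,0,0]},
  {"gripper":0.4,"offset":[0,0,-0.012],"rotation":[0,0,0]},
  {"gripper":0.4,"offset":[0,0,-0.015],"rotation":[0,0,0]},
  {"gripper":0.4,"offset":[0,0,-0.015],"rotation":[0,0,0]},
  {"gripper":0.4,"offset":[0,0,-0.015],"rotation":[0,0,0]},
  {"gripper":0.4,"offset":[0,0,-0.015],"rotation":[0,0,0]},
  {"gripper":0.4,"offset":[0,0,-0.015],"rotation":[0,0,0]},
  {"gripper":0.4,"offset":[0,0,-0.015],"rotation":[0,0,0]},
  {"gripper":0.4,"offset":[0,0,-0.012],"rotation":[0,0,0]},
  {"gripper":0.4,"offset":[0,0,-0.008],"rotation":[0,0,0]},
  {"gripper":0.4,"offset":[0,0,-0.005],"rotation":[0,0,0]},
  {"gripper":0.4,"offset":[0,0,0],"rotation":[0,0,0]},
  {"gripper":0.4,"offset":[0,0,0],"rotation":[0,0,0]},
  {"gripper":0.4,"offset":[0,0,0],"rotation":[0,0,0]},
  {"gripper":0.4,"offset":[0,0,0],"rotation":[0,0,0]},
  {"gripper":0.4,"offset":[0,0,0],"rotation":[0,0,0]},
  {"gripper":0.4,"offset":[0,0,0],"rotation":[0,0,0]},
  {"gripper":0.4,"offset":[0,0,0],"rotation":[0,0,0]},
])

```text
clock: 28.15
position: [0.5944, 0.0801, 0.2074]
ee_rot: [0.823, 0.568, -0.0, -0.0]
ft_force: [-0.1, 0.4, -2.9]
grip_width: 0.667
grasp_force: 51.4
```

```bash
python3 - <<'E'
from h import *
o=st();weigh(6);s=imaging.camera("scene")[150:290,180:440];d=imaging.camera("side")[80:250,220:400]
cv2.imwrite("pics/fin.png",np.hstack([cv2.resize(s,(460,248)),cv2.resize(d,(263,248))]))
E
```

```text
28.15 rack [0.001  0.0042 0.2074] F [-0.1   0.37 -2.91] w 0.6665349863110045 g 51.40077704563737 yaw [[0.355, 0.935, -0.0], [0.935, -0.355, -0.0], [-0.0, -0.0, -1.0]]
mean F [ 0.02  0.19 -3.5 ] sd [0.46 0.57 0.48] tau [-0.0000e+00 -6.1492e+01 -2.1000e-02 -3.9983e+01  2.7000e-02  9.0000e-03
 -0.0000e+00]
```

View pics/fin.png

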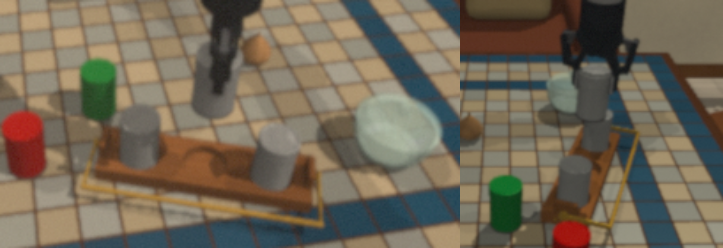

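The middle tin is held upright, its centre about 0.195 m above the table. The other two stand in their wells, the keeper is down and the bystanders are in place. Handing in.

```bash
python3 -c "
from workcell import workorder
print(workorder.hand_in())"
```

```text
the job is handed in; nothing more can be done
None
```

I swung the keeper back, hefted the left, middle and right tins in turn, and handed the job in at about 28 s, holding the middle tin (the heaviest, about 0.36 kg) upright about 14 cm above its resting height with the other two standing in their wells; no verdict was returned.

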